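# Find the rocking corner of the jig plate and press its shim flat

### The arm

A 7-joint arm with a two-finger parallel gripper is mounted at the origin on a cart in front of the work surface, level with it; the furniture and walls round the work are solid. World frame = base frame: x ahead of the robot, y to its left, z up, the work surface at z = 0. Lengths are in m, angles in degrees, forces in N, time in s.
With the tool pointing down it reaches from about 0.35 to 0.775 m from the base axis. Payload 3.1 kg.
Tool frame: the origin (TCP) lies on the centre line of the jaws, within the pads' length; the fingertips stand 17 mm ahead of it and the grasp point (between the pads) lies 2 mm behind it (robot.tip_reach is the distance from the TCP to the fingertips, in m); z points along the fingers, y is the line along which they close (so a half turn about z gives the same grasp; the last joint's range is limited). The gripper opens to 85 mm and grips with 20 to 120 N. Pads are 22 mm wide; open, the fingers measure 114 mm over their backs; the gripper's body (76 mm by 85 mm) begins 54 mm behind the grasp point. The pads swing forward as they close: fully open they stand 13 mm farther back than shut.
Start: joints at [-66.847, 17.813, 0.802, 86.603, -0.252, 75.585, -1.558], TCP at [0.237, 0.496, 0.248] pointing down, gripper open.
Joint ranges: [-154.91, 154.91], [-16.99, 109.72], [-72.82, 74.43], [7.12, 147.25], [-82.49, 262.49], [11.32, 116.49], [-174.64, 174.64]. Speed limits (degrees/s): [159.86, 159.86, 180, 180, 180, 180, 180].

### API

Orientations are given as [roll, pitch, yaw] about the fixed x, y, z axes, in that order (R = Rz(yaw) Ry(pitch) Rx(roll)).
In Python, from station import robot, fingers, vision, workorder, recognise gives the robot as it stands. Calls block until the motion is done:
- robot.move_to(position, orientation): joint-space move of the TCP to a pose.
- robot.line_to(position, orientation=None, velocity=0.15, f_stop=None): straight line of the TCP; orientation=None keeps the orientation; velocity is the mean speed in m/s. With f_stop (N) it stops when the force on the tool has changed by that much, and returns True; else False.
- robot.move_j(angles): joint-space move.
- fingers.gripper_to(opening, force=None): opening from 0.0 (shut) to 1.0 (fully open); force is the grip in N (None keeps the last); returns when the fingers have stopped.
- robot.pause(seconds).
- robot.inverse_kinematics(position, orientation): joint angles nearest the present ones, or None.
- vision.grab_frame(name): name is "scene" or "top" or "wrist"; returns the picture (400x640x3 uint8, red, green, blue); there is no depth.
- vision.calibration(name): a dict with "mtx" (3x3 intrinsics, pixels), "k1" (the pictures are not rectified: a ray, as slopes to the right and down, at radius r is drawn at 1 + k1 r^2 times it, then the intrinsics apply), "extrinsics" (4x4, takes a point from world to camera coordinates); the wrist camera has in their place "T_tool_cam" (4x4, takes a point from camera to tool coordinates, whose origin is the TCP and whose axes are the flange's). Camera axes: x right, y up, looking along -z (the intrinsics and any distortion apply to the point x, -y, -z); pixel columns grow to the right and rows downward; lengths in m; the calibration is good to about 2 mm. A picture is of the moment at which its call begins: read the wrist's pose just before it. calibration takes no time and is no camera call.
A pose or a line that the arm cannot do raises robot.PlanningError and nothing moves.
- workorder.close_job(): hands the job in; it is judged then, once.
Trained networks look in the newest picture that a camera, given by its name, has taken for a name from the list of things; names that differ only in an ending like _2 or _b are one class to them, and where a whole thing is asked for, a point or a joint stands for the part that bears it (a point fixed in the world has none). Each returns a list of dicts, best first, with "p" (0 to 1); they miss things now and then, are a little off and sometimes report something else, mostly with a low value. They report only what shows in the picture. A call takes as long as a camera call.
- recognise(label, camera): "rect" ([centre column, centre row, width, height] in pixels, round what is visible of it).
Readings, each from a call of its own:
- robot.current_time_s(): time.
- robot.current_joint_positions(): joint angles.
- robot.current_dq(): joint speeds.
- robot.current_joint_torque(): joint torques, N m.
- robot.current_tool_pos(): TCP position.
- robot.current_eef_rot(): TCP orientation.
- robot.current_contact_force(): force on the tool from outside, world axes, zero at the start.
- robot.current_torque(): the same for the moment, N m.
- robot.current_finger_gap(): opening from 0.0 (shut) to 1.0 (fully open).
- robot.current_gripper_force(): force on a finger pad.
Only numpy, scipy, OpenCV 4.12 (cv2) and the standard library are available. Lean on these libraries where they do the work, as an engineer would, in place of code of your own. Each camera call takes 0.05 s, during which the arm holds its last target. There are 200 camera calls.

### The job

One corner of the square jig plate rocks. Press down on the plate's corners with the fingertips to find the one that gives way right down under the push, and only then press the raised tab shim beside that corner flat, which props the corner, and move clear. Leave the other three shims standing up, do not lift or shift the plate, and leave everything else on the bench where it is.

Things in the scene. Friction and masses are not known exactly. Their poses are not given: they have to be found in the camera images.
- base: fixed dark steel sub-base, 200 x 100 x 6 mm, with a raised ledge along each 100 mm end (top 13 mm above the bench). Origin: centre of its underside on the bench; its x axis runs along the 200 mm length. 'Front' is its -x end (nearer the robot), 'left' its +y side.
- plate: loose aluminium jig plate, 100 x 100 x 8 mm, 0.7 kg with the turned fixture (39 mm diameter, 36 mm high) fixed at its centre. It lies on four pads on the sub-base, axes parallel to the sub-base's when level. Origin: centre of its underside, 16 mm above the bench; top face 24 mm above the bench.
- corner_fl (a point): the front left corner of the jig plate: point on its top face straight above that corner's pad, 16 mm in from both edges, 24 mm above the bench. On a sound corner it stays put when pressed; the one rocking corner gives way by about 3 mm under 3 to 6 N (the opposite corner rises) and comes up again when let go. Good place to press.
- corner_fr (a point): the front right corner of the jig plate: point on its top face straight above that corner's pad, 16 mm in from both edges, 24 mm above the bench. On a sound corner it stays put when pressed; the one rocking corner gives way by about 3 mm under 3 to 6 N (the opposite corner rises) and comes up again when let go. Good place to press.
- corner_bl (a point): the back left corner of the jig plate: point on its top face straight above that corner's pad, 16 mm in from both edges, 24 mm above the bench. On a sound corner it stays put when pressed; the one rocking corner gives way by about 3 mm under 3 to 6 N (the opposite corner rises) and comes up again when let go. Good place to press.
- corner_br (a point): the back right corner of the jig plate: point on its top face straight above that corner's pad, 16 mm in from both edges, 24 mm above the bench. On a sound corner it stays put when pressed; the one rocking corner gives way by about 3 mm under 3 to 6 N (the opposite corner rises) and comes up again when let go. Good place to press.
- shim_fl (a joint): angle of the front left tab shim, rad: 0 to 0.06 at the start (outer end standing up, about 16 mm), 0.4 when flat (level, lying on the ledge). It stays where it is left.
- shim_fl_press (a point): press point on the front left tab shim: top of its steel leaf (18 mm wide), 26 mm out from its pivot pin, 14 mm short of its end. The leaf points along the sub-base's -x from the pin, 6 mm outside the plate's edge. About 26 mm above the bench at the start, 16 mm when flat; takes about 6 N. Going flat, its inner toe under the plate comes up and props the corner.
- shim_fr (a joint): angle of the front right tab shim, rad: 0 to 0.06 at the start (outer end standing up, about 16 mm), 0.4 when flat (level, lying on the ledge). It stays where it is left.
- shim_fr_press (a point): press point on the front right tab shim: top of its steel leaf (18 mm wide), 26 mm out from its pivot pin, 14 mm short of its end. The leaf points along the sub-base's -x from the pin, 6 mm outside the plate's edge. About 26 mm above the bench at the start, 16 mm when flat; takes about 6 N. Going flat, its inner toe under the plate comes up and props the corner.
- shim_bl (a joint): angle of the back left tab shim, rad: 0 to 0.06 at the start (outer end standing up, about 16 mm), 0.4 when flat (level, lying on the ledge). It stays where it is left.
- shim_bl_press (a point): press point on the back left tab shim: top of its steel leaf (18 mm wide), 26 mm out from its pivot pin, 14 mm short of its end. The leaf points along the sub-base's +x from the pin, 6 mm outside the plate's edge. About 26 mm above the bench at the start, 16 mm when flat; takes about 6 N. Going flat, its inner toe under the plate comes up and props the corner.
- shim_br (a joint): angle of the back right tab shim, rad: 0 to 0.06 at the start (outer end standing up, about 16 mm), 0.4 when flat (level, lying on the ledge). It stays where it is left.
- shim_br_press (a point): press point on the back right tab shim: top of its steel leaf (18 mm wide), 26 mm out from its pivot pin, 14 mm short of its end. The leaf points along the sub-base's +x from the pin, 6 mm outside the plate's edge. About 26 mm above the bench at the start, 16 mm when flat; takes about 6 N. Going flat, its inner toe under the plate comes up and props the corner.
- pad_fl (a joint): how far the front left packing pad, hidden under the plate's corner, has sunk, m: 0 at the start; 0.0032 once the corner above it has been pressed right down. It does not come up again. The pads of sound corners cannot sink; the four look alike.
- pad_fr (a joint): how far the front right packing pad, hidden under the plate's corner, has sunk, m: 0 at the start; 0.0032 once the corner above it has been pressed right down. It does not come up again. The pads of sound corners cannot sink; the four look alike.
- pad_bl (a joint): how far the back left packing pad, hidden under the plate's corner, has sunk, m: 0 at the start; 0.0032 once the corner above it has been pressed right down. It does not come up again. The pads of sound corners cannot sink; the four look alike.
- pad_br (a joint): how far the back right packing pad, hidden under the plate's corner, has sunk, m: 0 at the start; 0.0032 once the corner above it has been pressed right down. It does not come up again. The pads of sound corners cannot sink; the four look alike.
- stud_1: black stepped spindle 33 mm wide, 55 mm high, standing beside the sub-base. Bystander. Origin: centre of its underside.
- coupling: turned aluminium coupling, 25 x 34 x 30 mm, beside the sub-base. Bystander. Origin: centre of its underside.
- clevis_1: milled aluminium clevis, 21 x 44 x 18 mm, behind the sub-base. Bystander. Origin: centre of its underside.
- hex_key: black hex key, 92 x 28 x 5 mm, lying on the bench. Bystander. Origin: centre of its underside.
- motor_upright_1: gear motor standing on its rubber wheel, 44 x 44 x 63 mm. Bystander. Origin: centre of its underside.
- stud_2: second black stepped spindle, 33 mm wide, 55 mm high. Bystander. Origin: centre of its underside.

How it is judged (in metres and radians):
On the way, in this order (a step that is already met when the one before it is completed fails the run):
1. a fingertip presses the rocking corner of the plate down by at least 1.5 mm while all four shims still stand up (height (world z) of any of corner_fl, corner_fr, corner_bl, corner_br below 0.0225 m and contact force between the fingers and plate above 1 N and value of joint each of shim_fl, shim_fr, shim_bl, shim_br below 0.15 rad), for 0.05 s.
2. the tab shim beside the rocking corner is pressed flat (((value of joint pad_fl above 0.0012 m and value of joint shim_fl above 0.33 rad and value of joint each of shim_fr, shim_bl, shim_br below 0.15 rad) or (value of joint pad_fr above 0.0012 m and value of joint shim_fr above 0.33 rad and value of joint each of shim_fl, shim_bl, shim_br below 0.15 rad) or (value of joint pad_bl above 0.0012 m and value of joint shim_bl above 0.33 rad and value of joint each of shim_fl, shim_fr, shim_br below 0.15 rad) or (value of joint pad_br above 0.0012 m and value of joint shim_br above 0.33 rad and value of joint each of shim_fl, shim_fr, shim_bl below 0.15 rad))), for 0.1 s.
At the end, for the whole second after the job is handed in: The shim beside the rocking corner (the one whose pad has sunk more than 1.2 mm) is flat (joint above 0.33 of 0.4 rad), the other three still stand up (below 0.15 rad), and the plate lies level (within 0.02 rad), at rest and within 10 mm of where it was (((value of joint pad_fl above 0.0012 m and value of joint shim_fl above 0.33 rad and value of joint each of shim_fr, shim_bl, shim_br below 0.15 rad) or (value of joint pad_fr above 0.0012 m and value of joint shim_fr above 0.33 rad and value of joint each of shim_fl, shim_bl, shim_br below 0.15 rad) or (value of joint pad_bl above 0.0012 m and value of joint shim_bl above 0.33 rad and value of joint each of shim_fl, shim_fr, shim_br below 0.15 rad) or (value of joint pad_br above 0.0012 m and value of joint shim_br above 0.33 rad and value of joint each of shim_fl, shim_fr, shim_bl below 0.15 rad)) and distance of plate from where it was at the start of the episode below 0.01 m and angle between plate's own z axis and vertical below 0.02 rad and linear speed of plate below 0.01 m/s); the robot touches nothing.
It fails at once if a shim is pressed down beside a corner that is sound, or that has not yet been pressed and found to rock ((not (value of joint pad_fl above 0.0012 m) and value of joint shim_fl above 0.15 rad) or (not (value of joint pad_fr above 0.0012 m) and value of joint shim_fr above 0.15 rad) or (not (value of joint pad_bl above 0.0012 m) and value of joint shim_bl above 0.15 rad) or (not (value of joint pad_br above 0.0012 m) and value of joint shim_br above 0.15 rad)).
It fails at once if the jig plate is lifted, carried or shifted by more than 12 mm (distance of plate from where it was at the start of the episode above 0.012 m).
It fails at once if a bystander is lifted, knocked or moved by more than 15 mm (distance of any of stud_1, coupling, clevis_1, hex_key, motor_upright_1, stud_2 from where it was at the start of the episode above 0.015 m).
It also fails if it takes over 54 s, if anything falls off the work surface, if the arm or the gripper's body presses on something with over 40 N, if the wrist force passes 120 N, or if a joint passes its speed limit or range.

## Working session

There is one attempt and no reset: what is moved stays moved. The work goes in short steps, each a Python script; the robot and the scene stay as the last script left them, time stands still between calls to the robot, and variables do not carry over. Pictures are saved under pics/ and viewed, at most 10 in all, crops included, and the job is handed in when it is done.

```bash
mkdir -p pics; ls; python3 - <<'E'
from station import robot, fingers, vision, workorder, recognise
import cv2,numpy as np
for n in("top","scene"):
    f=vision.grab_frame(n); cv2.imwrite(f"pics/{n}0.png",f[:,:,::-1])
    print(n,vision.calibration(n))
    for l in("plate","base","shim_fl_press","stud_1","coupling","clevis_1","motor_upright_1","hex_key"):
        print(l,[(np.round(d["rect"]).tolist(),round(d["p"],2)) for d in recognise(l,n)[:5]])
print(robot.current_time_s())
E
```

```text
pics
top {'mtx': array([[431.35111265,   0.        , 318.83153426],
       [  0.        , 431.35111265, 195.31233063],
       [  0.        ,   0.        ,   1.        ]]), 'k1': -0.09022768084866657, 'extrinsics': array([[-0.01187993, -0.9998783 ,  0.0101118 , -0.43165664],
       [ 0.98576976, -0.01001531,  0.16780248, -0.5186259 ],
       [-0.16768079,  0.01196139,  0.98576877, -0.82168309],
       [ 0.        ,  0.        ,  0.        ,  1.        ]])}
plate [([280.0, 217.0, 63.0, 60.0], 0.81)]
base [([280.0, 218.0, 78.0, 99.0], 0.76), ([280.0, 218.0, 59.0, 63.0], 0.72), ([276.0, 181.0, 16.0, 25.0], 0.28)]
shim_fl_press [([251.0, 245.0, 14.0, 21.0], 0.44)]
stud_1 [([372.0, 191.0, 19.0, 14.0], 0.61), ([324.0, 242.0, 19.0, 16.0], 0.5)]
coupling [([331.0, 220.0, 20.0, 20.0], 0.55), ([281.0, 216.0, 64.0, 58.0], 0.41)]
clevis_1 [([299.0, 151.0, 19.0, 20.0], 0.57)]
motor_upright_1 [([337.0, 135.0, 23.0, 21.0], 0.96), ([307.0, 192.0, 17.0, 25.0], 0.7)]
hex_key []
scene {'mtx': array([[475.94695254,   0.        , 322.94618984],
       [  0.        , 475.94695254, 205.04175667],
       [  
[... 294 characters left out ...]
       ,  0.        ,  1.        ]])}
plate [([323.0, 252.0, 73.0, 58.0], 0.91), ([353.0, 179.0, 15.0, 23.0], 0.3)]
base [([323.0, 256.0, 98.0, 98.0], 0.69)]
shim_fl_press [([324.0, 284.0, 22.0, 14.0], 0.74), ([321.0, 254.0, 91.0, 96.0], 0.48), ([394.0, 209.0, 37.0, 17.0], 0.22)]
stud_1 [([354.0, 180.0, 17.0, 24.0], 0.72), ([288.0, 175.0, 21.0, 33.0], 0.65), ([368.0, 234.0, 13.0, 27.0], 0.59), ([325.0, 254.0, 96.0, 95.0], 0.56), ([358.0, 268.0, 24.0, 12.0], 0.31)]
coupling [([351.0, 222.0, 18.0, 21.0], 0.71), ([351.0, 180.0, 16.0, 25.0], 0.32)]
clevis_1 [([275.0, 209.0, 22.0, 15.0], 0.79)]
motor_upright_1 [([322.0, 251.0, 71.0, 56.0], 0.34), ([352.0, 222.0, 17.0, 22.0], 0.32)]
hex_key []
0.9
```

```bash
cat > h.py <<'E'
from station import robot, fingers, vision, workorder, recognise
import cv2,numpy as np
from scipy.spatial.transform import Rotation as R
def ext(n):
    c=vision.calibration(n)
    if n!="wrist": return c,c["extrinsics"]
    T=np.eye(4); T[:3,:3]=R.from_euler("xyz",robot.current_eef_rot(),degrees=True).as_matrix(); T[:3,3]=robot.current_tool_pos()
    return c,np.linalg.inv(T@c["T_tool_cam"])
def unproj(uv,z,c,E):
    m=c["mtx"]; d=np.array([(uv[0]-m[0,2])/m[0,0],(uv[1]-m[1,2])/m[1,1]]); s=d.copy()
    for _ in range(20): s=d/(1+c["k1"]*(s@s))
    r=E[:3,:3].T@np.array([s[0],-s[1],-1]); o=-E[:3,:3].T@E[:3,3]
    return o+r*(z-o[2])/r[2]
def proj(p,c,E):
    q=E[:3,:3]@p+E[:3,3]; s=np.array([q[0],-q[1]])/-q[2]; s=s*(1+c["k1"]*(s@s)); return c["mtx"][:2,:2]@s+c["mtx"][:2,2]
E
python3 - <<'E'
from h import *
c,E=ext("top")
print(unproj((280,217),.024,c,E))
for uv in((372,191),(324,242),(331,220),(299,151),(337,135)): print(uv,unproj(uv,.03,c,E).round(3))
f=cv2.imread("pics/top0.png")[120:290,200:410]
cv2.imwrite("pics/top0c.png",cv2.resize(f,None,fx=3.5,fy=3.5,interpolation=cv2.INTER_CUBIC))
E
```

```text
[ 0.47338103 -0.35763341  0.024     ]
(372, 191) [ 0.524 -0.547  0.03 ]
(324, 242) [ 0.421 -0.447  0.03 ]
(331, 220) [ 0.465 -0.462  0.03 ]
(299, 151) [ 0.611 -0.397  0.03 ]
(337, 135) [ 0.645 -0.477  0.03 ]
```

View pics/top0c.png

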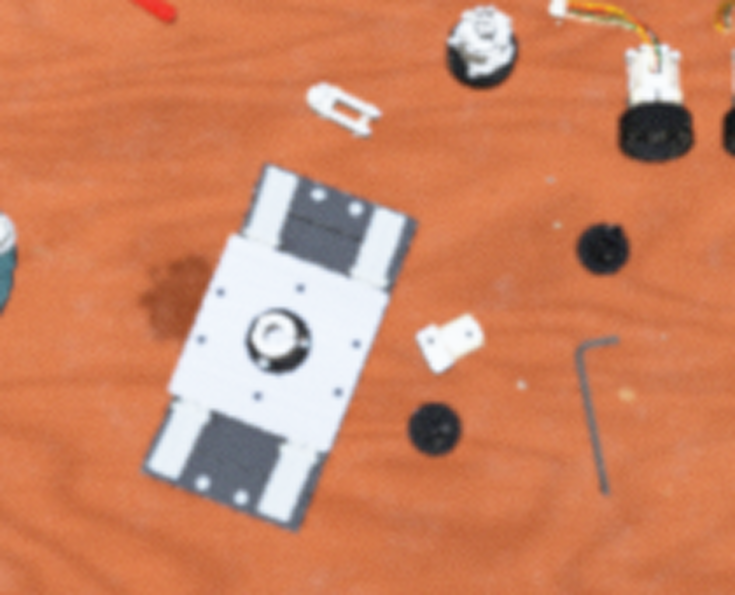

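The top view shows the plate with corners at about (232,236), (389,292), (327,452) and (170,392) in the crop. The shims point up at both ends, and the stud and coupling stand on the right side. Next I'll fit the pose and take a closer look.

```bash
python3 - <<'E'
from h import *
c,E=ext("top")
P=np.array([unproj((200+u/3.5,120+v/3.5),.024,c,E) for u,v in((232,236),(389,292),(327,452),(170,392))])
print(P.round(4)); ctr=P.mean(0)
d=P[0]+P[1]-P[2]-P[3]; yaw=np.degrees(np.arctan2(d[1],d[0])); print(ctr,yaw)
print([robot.inverse_kinematics([ctr[0],ctr[1],z],[180,0,yaw+a]) is not None for a in(0,180,90,-90) for z in(.25,.05)])
w=vision.calibration("wrist"); print(w)
fingers.gripper_to(0.0)
# aim: put the camera above the plate centre
for a in (0,180):
    o=R.from_euler("xyz",[180,0,yaw+a],degrees=True).as_matrix()@w["T_tool_cam"][:3,3]; print(a,o)
    q=robot.inverse_kinematics([ctr[0]-o[0],ctr[1]-o[1],.25],[180,0,yaw+a]); print(q)
a=0
o=R.from_euler("xyz",[180,0,yaw+a],degrees=True).as_matrix()@w["T_tool_cam"][:3,3]
robot.move_to([ctr[0]-o[0],ctr[1]-o[1],.25],[180,0,yaw+a])
print(robot.current_tool_pos(),robot.current_eef_rot(),robot.current_joint_positions(),robot.current_time_s())
f=vision.grab_frame("wrist"); cv2.imwrite("pics/w1.png",f[:,:,::-1])
E
```

```text
[[ 0.5352 -0.329   0.024 ]
 [ 0.5008 -0.4216  0.024 ]
 [ 0.4077 -0.3849  0.024 ]
 [ 0.4432 -0.2936  0.024 ]]
[ 0.47173883 -0.35729387  0.024     ] -21.278521573827778
[True, True, True, True, True, True, True, True]
{'mtx': array([[312.05471788,   0.        , 319.19563126],
       [  0.        , 312.05471788, 203.28591981],
       [  0.        ,   0.        ,   1.        ]]), 'k1': -0.0516806660553675, 'T_tool_cam': array([[-3.51181780e-04,  9.52633126e-01,  3.04121692e-01,
         7.70489064e-02],
       [ 9.99999879e-01,  4.39066099e-04, -2.20593186e-04,
         1.42898061e-04],
       [-3.43673901e-04,  3.04121577e-01, -9.52633166e-01,
        -1.26251125e-01],
       [ 0.00000000e+00,  0.00000000e+00,  0.00000000e+00,
         1.00000000e+00]])}
0 [ 0.07174442 -0.02809435  0.12625112]
[ -9.11186476  22.11449645  63.19696967  92.9479013  -20.13470514
  77.45687345 -54.44240769]
180 [-0.07174442  0.02809435  0.12625112]
[  9.23738603  37.40214361  46.24254709  66.4651915  -26.08660314
  86.10451575 119.54360359]
[ 0.40091878 -0.32817244  0.24977583] [-1.79967046e+02  1.52998091e-02 -2.11399843e+01] [ -9.17548403  22.12978789  63.11406676  92.93730258 -20.15348982
  77.46369121 -54.44377269] 4.625
```

View pics/w1.png

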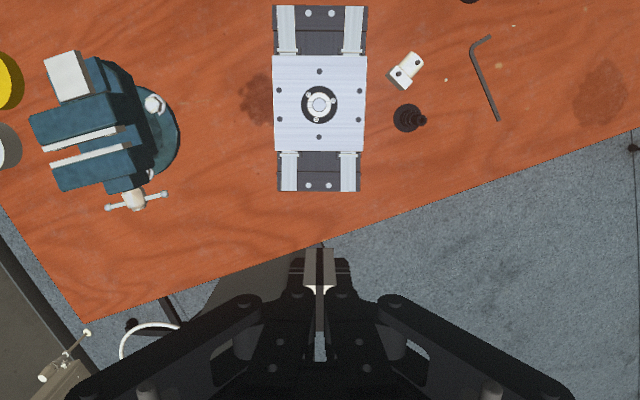

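The wrist view is clear: the plate corners are at (272,55), (366,55), (366,151) and (272,151). A vice stands well off to the left and a stud to the right. I'll refine the pose and then press the corners.

```bash
cat >> h.py <<'E'
def fit(P):
    P=np.array(P); d=P[0]+P[1]-P[2]-P[3]; e=P[0]+P[3]-P[1]-P[2]
    return P.mean(0),np.degrees(np.arctan2(d[1]-e[0],d[0]+e[1]))
def at(ctr,yaw,x,y):
    a=np.radians(yaw); return ctr[0]+np.cos(a)*x-np.sin(a)*y, ctr[1]+np.sin(a)*x+np.cos(a)*y
E
python3 - <<'E'
from h import *
import json
c,E=ext("wrist")
ctr,yaw=fit([unproj(u,.024,c,E) for u in((272,55.5),(366,55.5),(366,151),(272,151))])
print(ctr,yaw,robot.tip_reach)
c2,yaw2=[0.4717,-0.3573],-21.28
ctr=[(ctr[0]+c2[0])/2,(ctr[1]+c2[1])/2]; yaw=(yaw+yaw2)/2
json.dump([ctr,yaw],open("pose.json","w")); print(ctr,yaw)
o=[180,0,yaw]; t=robot.tip_reach
for n,x,y in(("fl",-.034,.034),("fr",-.034,-.034),("br",.034,-.034),("bl",.034,.034)):
    X,Y=at(ctr,yaw,x,y)
    robot.move_to([X,Y,.10+t],o); robot.line_to([X,Y,.034+t],o,velocity=.1); robot.pause(.2)
    f0=robot.current_contact_force()[2]
    s=robot.line_to([X,Y,.0185+t],velocity=.012,f_stop=9)
    p=robot.current_tool_pos(); f=robot.current_contact_force()[2]-f0
    print(n,s,"tip z mm",round((p[2]-t)*1e3,2),"F",round(f,1),round(robot.current_time_s(),1))
    robot.line_to([X,Y,.10+t],velocity=.15)
    if p[2]-t<.0222: print("candidate",n); break
E
```

```text
[ 0.47371607 -0.35596832  0.024     ] -21.178862377719327 0.017
[np.float64(0.47270803570870173), np.float64(-0.3566341586311372)] -21.229431188859664
fl True tip z mm 24.12 F 5.5 7.2
fr True tip z mm 24.15 F 4.5 10.1
br True tip z mm 24.16 F 3.0 13.0
bl True tip z mm 21.67 F 6.0 16.0
candidate bl
```

```bash
python3 - <<'E'
from h import *
import json
ctr,yaw=json.load(open("pose.json")); t=robot.tip_reach; o=[180,0,yaw]
def press(x,y,zh,ze,f):
    X,Y=at(ctr,yaw,x,y)
    robot.move_to([X,Y,.10+t],o); robot.line_to([X,Y,zh+t],o,velocity=.1); robot.pause(.2)
    s=robot.line_to([X,Y,ze+t],velocity=.012,f_stop=f); robot.pause(.2)
    print(s,"tip z mm",round((robot.current_tool_pos()[2]-t)*1e3,2),np.round(robot.current_contact_force(),1),round(robot.current_time_s(),1))
    robot.line_to([X,Y,.10+t],velocity=.12)
press(.034,.034,.032,.018,18)
press(.082,.034,.038,.0145,25)
w=vision.calibration("wrist")["T_tool_cam"][:3,3]
off=R.from_euler("xyz",o,degrees=True).as_matrix()@w
robot.move_to([ctr[0]-off[0],ctr[1]-off[1],.18],o)
f=vision.grab_frame("wrist"); cv2.imwrite("pics/w2.png",f[:,:,::-1])
f=vision.grab_frame("scene")[190:330,240:420]; cv2.imwrite("pics/s2.png",cv2.resize(f[:,:,::-1],None,fx=4,fy=4,interpolation=cv2.INTER_CUBIC))
print(robot.current_time_s())
E
```

```text
True tip z mm 21.62 [-0.9  1.   5.6] 19.2
False tip z mm 15.96 [ 1.7  1.1 10.5] 23.6
25.3333
```

View pics/w2.png

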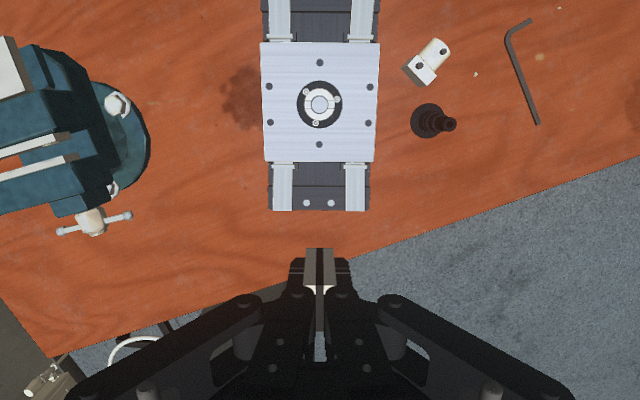

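View pics/s2.png

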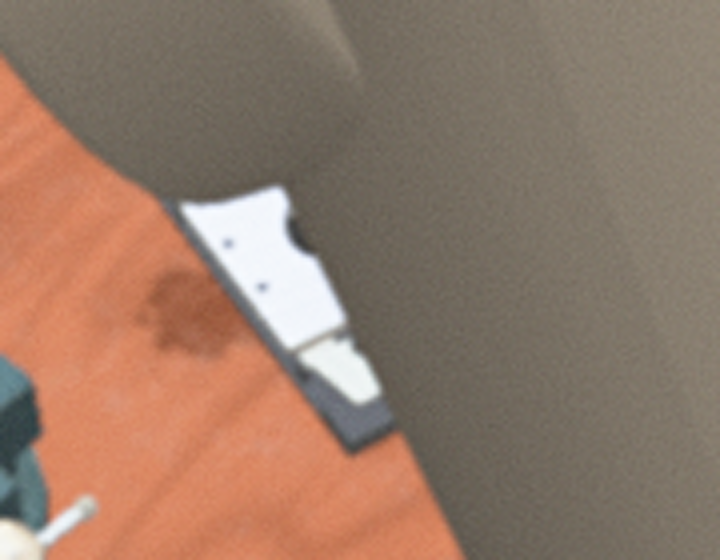

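The wrist view shows the plate in place, with its centre at (319,104), but the arm blocks the scene camera. I'll move clear and check the shim.

```bash
python3 - <<'E'
from h import *
robot.line_to(np.array(robot.current_tool_pos())+[0,0,.1],velocity=.15)
robot.move_j([-66.847+50,17.813,0.802,86.603,-0.252,75.585,-1.558])
f=vision.grab_frame("scene")[150:330,220:420]; cv2.imwrite("pics/s3.png",cv2.resize(f[:,:,::-1],None,fx=3.3,fy=3.3,interpolation=cv2.INTER_CUBIC))
print(robot.current_time_s(),robot.current_tool_pos())
E
```

```text
27.9667 [0.53298878 0.13528885 0.24808092]
```

View pics/s3.png

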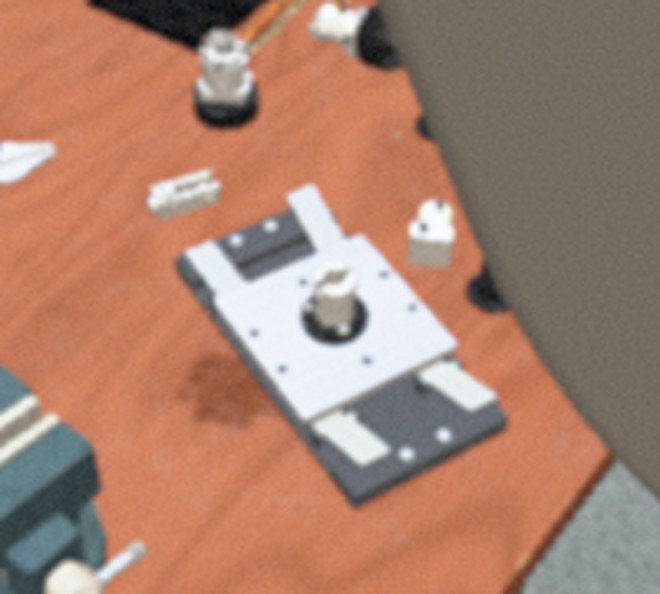

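The back left shim, at (210,265), lies flat. The back right one at (318,215) and both front ones still stand, and the plate is level. The arm is clear, so I'm handing in.

```bash
python3 -c "
from station import workorder
print(workorder.close_job())"
```

```text
the job is handed in; nothing more can be done
None
```

The back left corner was the one that rocked (it gave about 2.5 mm), so I pressed its shim flat, left the other three standing, moved the arm clear and handed the job in; no verdict came back.

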